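# Roll the dough pin home to its bar mark

### The job

On the cork runner lies the children's wooden rolling pin, between two dark marks: a straight bar, which is the pin's parking place, and a round disc, which is the mug's. Without gripping or lifting it, gently roll the rolling pin along the cork and stop it so that it rests centred over the bar mark and in line with it. Leave the plain thin dowel beyond the end of the runner alone.

Things in the scene. Friction and masses are not known exactly. Their poses are not given: they have to be found in the camera images.
- pin: Child's wooden rolling pin, about 0.15 kg: barrel 45 mm in diameter, 130 mm long, a handle 38 mm long and up to 21 mm thick at each end. Origin: centre of the barrel, 24.5 mm above the bench; x is the axle, y and z turn as it rolls. Starts about 140 to 240 mm from the bar, parallel within 3 degrees. Rolling resistance stops it within about 10 mm if let go at 50 mm/s.
- bar_mark: Dark bar inlaid flush in the cork, 220 x 22 mm. Origin: middle of the bar at bench height; x along the bar, y across it (the way the pin rolls), z up. The cork runner is fixed, 260 mm wide (along the bar), 580 mm long, 2 mm thick. A dark disc mark, 90 mm across, lies on the pin's other side.
- dowel: Bystander: plain wooden dowel without handles, 28 mm in diameter, 170 mm long, on the bench beyond one end of the runner, roughly parallel to the bar and at least 120 mm past the nearer mark (centre to centre). Origin: its centre, x along it.
Mind the look-alikes: they are no part of the job. What is shaped like the pin but blue, turquoise or white is not meant.

How it is judged (in metres and radians):
On the way:
1. the rolling pin truly rolls: it turns over about its own axle on the way (angle between pin's own z axis and vertical above 2.2 rad).
At the end, for the whole second after the job is handed in: The rolling pin rests still on the cork with its axle over the bar mark: within 15 mm across the bar, within 40 mm along it, and within 12 degrees of parallel (y of pin in the frame of bar_mark between -0.015 and 0.015 m and x of pin in the frame of bar_mark between -0.04 and 0.04 m and angle between the x axis of pin and the x axis of bar_mark, either way round below 0.21 rad and height (world z) of pin below 0.03 m and linear speed of pin below 0.01 m/s); the robot touches nothing.
It fails at once if the rolling pin is lifted off the cork (its centre more than 15 mm higher than when it lies there) (height (world z) of pin above 0.04 m).
It fails at once if the rolling pin is gripped, pressed or struck with more than 18 N (contact force between the fingers and pin above 18 N).
It fails at once if the plain dowel is moved more than 30 mm (distance of dowel from where it was at the start of the episode above 0.03 m).
It also fails if it takes over 38 s, if anything falls off the work surface, if the arm or the gripper's body presses on something with over 40 N, if the wrist force passes 120 N, or if a joint passes its speed limit or range.

### The arm

A 6-joint arm with a two-finger parallel gripper is mounted at the origin on the work surface. World frame = base frame: x ahead of the robot, y to its left, z up, the work surface at z = 0. Lengths are in mm, angles in rad, forces in N, time in s.
With the tool pointing down it reaches from about 275 to 1000 mm from the base axis. Payload 8.4 kg.
Tool frame: the origin (TCP) lies on the mounting face of the last link; the fingertips stand 173 mm ahead of it and the grasp point (between the pads) lies 155 mm ahead of it; z points along the fingers, y is the direction in which the jaws open and shut (so a half turn about z gives the same grasp; the last joint's range is limited). The gripper opens to 85 mm and grips with 20 to 120 N. Pads are 22 mm wide; open, the fingers measure 114 mm over their backs; the gripper's body (76 mm by 85 mm) begins 54 mm behind the grasp point. The pads swing forward as they close: fully open they stand 13 mm farther back than shut.
Start: joints at [1.187, 0.353, 1.633, -0, 1.155, -0.002], TCP at [232.869, 580.001, 404.681] pointing down, gripper open.
Joint ranges: [-2.63, 2.63], [-0.92, 2.1], [0.06, 2.66], [-1.3, 4.44], [0, 2.69], [-3.02, 3.02]. Speed limits (rad/s): [2.22, 2.22, 2.79, 3.14, 3.14, 3.14].

### API

Orientations are given as [roll, pitch, yaw] about the fixed x, y, z axes, in that order (R = Rz(yaw) Ry(pitch) Rx(roll)).
In Python, from rig import readout, imaging, ticket gives the robot as it stands.
- The arm moves only by the tool step_arm, never from a script. Its argument "deltas" is a list of rows, each an object with "translation": the shift along the tool's x, y, z in cm, a list of three; "rot": the turn, a rotation vector about the tool's x, y, z in rad, a list of three. In form: [{"translation": [x, y, z], "rot": [rx, ry, rz]}, ...]. A call has 1 to 8 rows; each row is the pose to reach, as a shift and turn from the pose commanded when the call began, along the tool's axes at that moment; what a row does not reach only later rows make up. A row lasts 1/8 s, in which the tool goes at most 62.5 mm and 10.7 degrees, less where a joint would pass 70% of its speed; a pose out of reach is approached as far as the arm can. A call with a gripper value outside its range is refused whole. "grip" is the closure in counts, from 0 (fully open) to 255 (shut), set as the call begins (left out, the last holds). The fingers move at their own pace and stop on an object; "squeeze" is the grip in N (left out, the last holds). Time passes only in rows, so rows that repeat a pose let the fingers close. It gives the time, the measured TCP pose, the force and the opening at its end, in the units of the state.
- readout.sense(): the state, without advancing time (a new reading comes with each control period).
- imaging.grab_frame(name): name is "scene" or "top"; returns a dict with "image" (480x640x3 uint8, red, green, blue), "camera_matrix" (3x3 intrinsics, pixels), "world_to_cam" (4x4, takes a point from world to camera coordinates). Camera axes: x right, y up, looking along -z (the intrinsics and any distortion apply to the point x, -y, -z); pixel columns grow to the right and rows downward; lengths in mm; the calibration is good to about 2 mm. A picture is of the moment at which its call begins. There is no depth.
- ticket.sign_off(): hands the job in, once; it reports no verdict.
The state is a dict: "clock": time; "qpos": joint angles; "qvel": joint speeds; "joint_efforts": joint torques, N m; "eef_pos": TCP position; "tcp_rot": TCP orientation; "contact_force": force on the tool from outside, world axes, zero at the start; "wrist_torque": the same for the moment, N m; "opening": opening from 0.0 (shut) to 1.0 (fully open).
Only numpy, scipy, OpenCV 4.12 (cv2) and the standard library are available. Lean on these libraries where they do the work, as an engineer would, in place of code of your own. Each camera call takes 0.05 s, during which the arm holds its last target.

## Working session

There is one attempt and no reset: what is moved stays moved. The work goes in short steps, Python scripts to look and compute and a tool call to move; the robot and the scene stay as the last step left them, time stands still between calls to the robot, and variables do not carry over. Pictures are saved under pics/ and viewed, and the job is handed in when it is done.

Besides the shell and the picture viewer there is one more tool, called as name([rows], argument=value, ...), one row to a line, values as JSON. step_arm: Moves the arm, as the interface text tells. Its arguments: {"type":"object","properties":{"deltas":{"type":"array","items":{"type":"object","properties":{"translation":{"type":"array","items":{"type":"number"}},"rot":{"type":"array","items":{"type":"number"}}}}},"grip":{"type":"number"},"squeeze":{"type":"number"}},"required":["deltas"]}

```bash
mkdir -p pics; python3 - <<'E'
from rig import readout, imaging
import cv2,pickle
print(readout.sense())
for n in("scene","top"):
    f=imaging.grab_frame(n); pickle.dump(f,open(f"pics/{n}0.pkl","wb"))
    cv2.imwrite(f"pics/{n}0.png",f["image"][:,:,::-1]); print(n,f["camera_matrix"],f["world_to_cam"],f.keys())
E
```

```text
{'clock': 0.0, 'qpos': array([ 1.18660659e+00,  3.53636267e-01,  1.63413166e+00,  3.02863160e-07,
        1.15517579e+00, -2.39604194e-03]), 'qvel': array([-0.00025014, -0.00043171, -0.0004361 , -0.00042964, -0.00085692,
        0.00032792]), 'joint_efforts': array([-2.08266676e-03, -6.05212355e+01, -3.42084074e+01, -2.35226953e-04,
        9.09407157e-03,  1.62867019e-05]), 'eef_pos': array([232.77694285, 579.78505725, 403.96999104]), 'tcp_rot': array([-3.14024160e+00, -3.51411218e-06,  2.75979883e+00]), 'contact_force': array([ 0.11700631, -0.479443  ,  0.0784336 ]), 'wrist_torque': array([ 0.02087232,  0.01448192, -0.04979754]), 'opening': 1.0014970333478757}
scene [[469.3685027    0.         320.70211418]
 [  0.         469.3685027  236.81118302]
 [  0.           0.           1.        ]] [[ 7.89962747e-01  6.12713086e-01 -2.32708608e-02 -4.22669931e+02]
 [-3.21581550e-01  4.46327552e-01  8.35091027e-01  1.68116585e+02]
 [ 5.22057627e-01 -6.52207322e-01  5.49619362e-01 -1.55001665e+03]
 [ 0.00000000e+00  0.00000000e+00  0.00000000e+00  1.00000000e+00]] dict_keys(['image', 'camera_matrix', 'world_to_cam'])
top [[463.44970204   0.         311.56549538]
 [  0.         463.44970204 238.13368731]
 [  0.           0.           1.        ]] [[-1.53145009e-02 -9.99803321e-01  1.26010411e-02 -2.43776547e+01]
 [ 9.79964253e-01 -1.25052820e-02  1.98780483e-01 -5.57408915e+02]
 [-1.98583807e-01  1.53927938e-02  9.79963027e-01 -1.18278381e+03]
 [ 0.00000000e+00  0.00000000e+00  0.00000000e+00  1.00000000e+00]] dict_keys(['image', 'camera_matrix', 'world_to_cam'])
```

View pics/scene0.png

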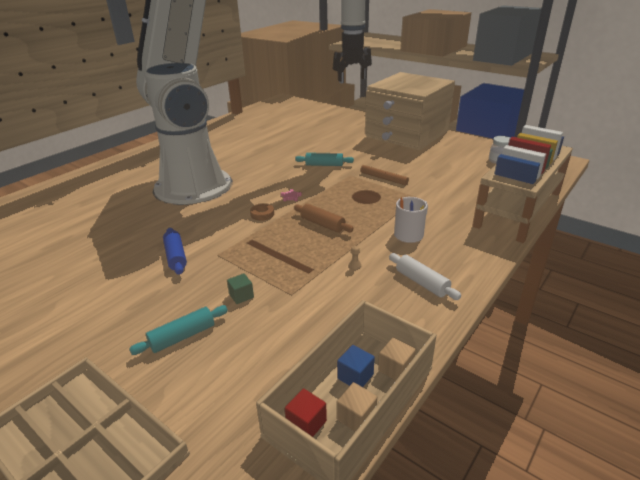

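View pics/top0.png

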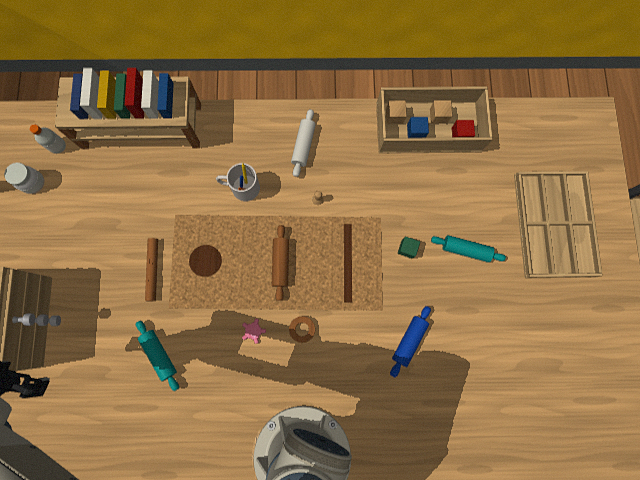

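The brown pin is on the cork at top-view (281,262), with the bar at (348,263), the disc at (205,261) and the dowel at (152,269). The pin-shaped look-alikes are white (303,143), turquoise (468,249) and (157,355), and blue (411,341). Only the wooden brown one on the cork, between the bar and the disc, fits the description. I'll confirm that in a crop and measure it.

```bash
cat > h.py <<'E'
import numpy as np,cv2
def ray(f,uv,z):
    K=f["camera_matrix"];T=f["world_to_cam"];R=T[:3,:3];t=T[:3,3]
    d=np.linalg.inv(K)@np.array([uv[0],uv[1],1.]);d=np.array([d[0],-d[1],-d[2]])
    o=-R.T@t;w=R.T@d
    return o+w*(z-o[2])/w[2]
def proj(f,p):
    c=f["world_to_cam"][:3,:3]@np.array(p,float)+f["world_to_cam"][:3,3]
    q=f["camera_matrix"]@np.array([c[0],-c[1],-c[2]]);return q[:2]/q[2]
def blobs(f,roi,thr=None):
    x0,y0,x1,y1=roi
    im=cv2.GaussianBlur(f["image"],(3,3),0)
    g=im[:,:,1].astype(int)
    m=np.zeros(g.shape,np.uint8)
    r=im[:,:,0].astype(int)
    m[y0:y1,x0:x1]=((g<0.62*r)|(r<90))[y0:y1,x0:x1]*255
    m=cv2.morphologyEx(m,cv2.MORPH_OPEN,np.ones((3,3),np.uint8))
    return m
def top_find(f,m,z,amin=150):
    out=[]
    cs,_=cv2.findContours(m,cv2.RETR_EXTERNAL,cv2.CHAIN_APPROX_NONE)
    for c in cs:
        if cv2.contourArea(c)<amin: continue
        (cx,cy),(w,h),a=cv2.minAreaRect(c)
        P=np.array([ray(f,p[0],z)[:2] for p in c],np.float32)
        rr=cv2.minAreaRect(P)
        print("px",round(cx,1),round(cy,1),round(w),round(h),"world z",z,np.round(rr[0],1),np.round(rr[1],1),round(rr[2],2))
E
python3 - <<'E'
from h import *;import pickle
f=pickle.load(open("pics/top0.pkl","rb"))
for p in [(281,262),(285,240),(348,263),(205,261),(152,269),(240,240),(310,280),(311,225)]: print(p,f["image"][p[1],p[0]])
m=blobs(f,(140,205,390,315))
for z in(2,24.5): top_find(f,m,z)
a=f["image"][200:320,140:390,::-1]
cv2.imwrite("pics/crop.png",np.vstack([cv2.resize(a,None,fx=3,fy=3*.8),cv2.resize(cv2.cvtColor(m,8)[200:320,140:390],None,fx=3,fy=3*.8)]))
s=pickle.load(open("pics/scene0.pkl","rb"))
E
```

```text
(281, 262) [122  73  35]
(285, 240) [100  62  31]
(348, 263) [84 52 29]
(205, 261) [83 54 29]
(152, 269) [120  75  45]
(240, 240) [169 128  75]
(310, 280) [142 109  66]
(311, 225) [179 130  83]
px 205.0 260.5 29 30 world z 2 [509.1 261.8] [83.3 80.8] 89.26
px 154.9 269.5 4 59 world z 2 [486.7 397.8] [163.1  11.2] 0.72
px 288.7 264.4 11 51 world z 2 [495.7  31.2] [ 29.1 140.6] 83.66
px 348.0 263.0 76 6 world z 2 [ 498.3 -132.7] [ 16.4 212.4] 88.3
px 205.0 260.5 29 30 world z 24.5 [505.5 256.9] [81.8 79.4] 89.26
px 154.9 269.5 4 59 world z 24.5 [483.6 390.5] [160.2  11. ] 0.72
px 288.7 264.4 11 51 world z 24.5 [492.5  30.4] [ 28.6 138.1] 83.66
px 348.0 263.0 76 6 world z 24.5 [ 495.  -130.5] [ 16.1 208.7] 88.3
```

View pics/crop.png

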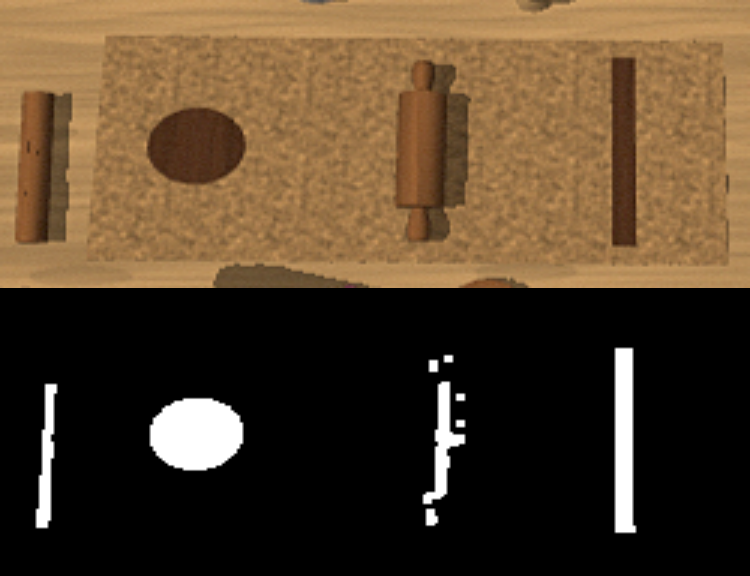

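The crop confirms it: brown pin with two handles between disc and bar; the dowel has no handles. The pin mask is weak, so I'll use saturation instead.

```bash
cat >> h.py <<'E'
def pinmask(f,roi):
    x0,y0,x1,y1=roi
    h=cv2.cvtColor(cv2.GaussianBlur(f["image"],(3,3),0),cv2.COLOR_RGB2HSV)
    m=np.zeros(h.shape[:2],np.uint8)
    m[y0:y1,x0:x1]=((h[:,:,1]>160)&(h[:,:,0]<17)&(h[:,:,2]<175))[y0:y1,x0:x1]*255
    m=cv2.morphologyEx(m,cv2.MORPH_CLOSE,np.ones((3,3),np.uint8))
    return cv2.morphologyEx(m,cv2.MORPH_OPEN,np.ones((3,3),np.uint8))
E
python3 - <<'E'
from h import *;import pickle
f=pickle.load(open("pics/top0.pkl","rb"))
m=pinmask(f,(140,205,390,315))
for z in(2,24.5): top_find(f,m,z)
s=pickle.load(open("pics/scene0.pkl","rb"))
ms=pinmask(s,(220,160,410,290))
top_find(s,ms,24.5)
a=f["image"][200:320,140:390,::-1]
cv2.imwrite("pics/crop2.png",np.vstack([cv2.resize(cv2.cvtColor(m,8)[200:320,140:390],None,fx=3,fy=3*.8),cv2.resize(cv2.cvtColor(ms,8)[160:290,220:410],(750,290))]))
E
```

```text
px 205.0 260.5 29 30 world z 2 [509.1 261.8] [83.2 80.8] 89.26
px 151.4 269.1 9 60 world z 2 [488.3 407.6] [166.3  25.4] 0.79
px 280.1 262.5 15 73 world z 2 [502.1  54.8] [ 41.9 203.6] 88.46
px 347.5 263.0 76 7 world z 2 [ 498.3 -131.3] [ 19.3 212.4] 88.32
px 205.0 260.5 29 30 world z 24.5 [505.5 256.9] [81.7 79.4] 89.26
px 151.4 269.1 9 60 world z 24.5 [485.1 400.2] [163.4  25. ] 0.79
px 280.1 262.5 15 73 world z 24.5 [498.7  53.6] [ 41.1 200. ] 88.46
px 347.5 263.0 76 7 world z 24.5 [ 495.  -129.3] [ 18.9 208.7] 88.32
```

View pics/crop2.png

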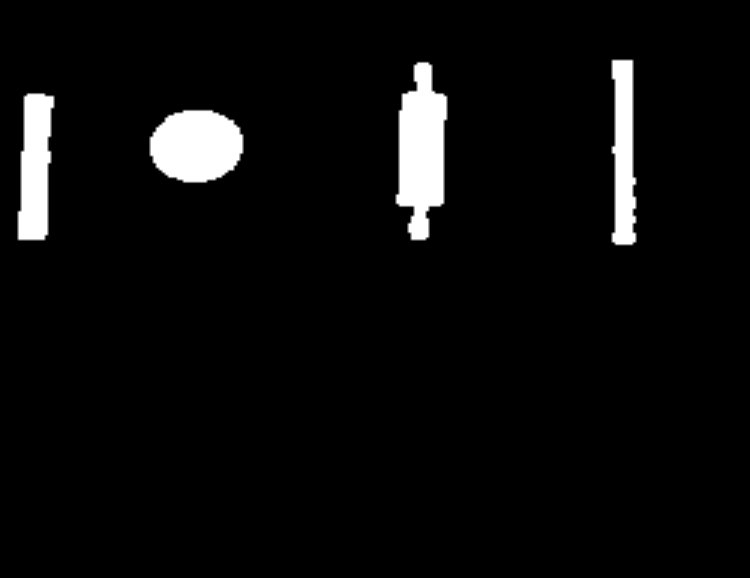

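```bash
cat > plan.py <<'E'
from h import *
from scipy.spatial.transform import Rotation as Ro
from rig import readout
ax=np.radians(-1.65); n=np.array([np.sin(ax),-np.cos(ax),0]); u=np.array([np.cos(ax),np.sin(ax),0])
TILT=0.3
def target_R(): 
    z=np.cos(TILT)*np.array([0,0,-1.])+np.sin(TILT)*n
    y=u; x=np.cross(y,z); return np.column_stack([x,y,z])
def delta(tip,tiplen=168.,R=None):
    R=target_R() if R is None else R
    s=readout.sense(); Rc=Ro.from_euler('xyz',s["tcp_rot"]).as_matrix()
    tcp=np.array(tip)-tiplen*R[:,2]
    d=Rc.T@(tcp-s["eef_pos"])
    print("tcp target",tcp.round(1),"delta cm",(d/10).round(2),"rot",Ro.from_matrix(Rc.T@R).as_rotvec().round(4), "now tip",(s["eef_pos"]+tiplen*Rc[:,2]).round(1),"F",s["contact_force"].round(1),"t",round(s["clock"],2))
E
python3 - <<'E'
from plan import *
pin=np.array([498.5,53.6,0.])
st=pin-n*(22.5+14+30)
print(st,target_R().round(3))
delta(st+[0,0,110]); delta(st+[0,0,9])
E
```

```text
[500.41479783 120.07242698   0.        ] [[ 0.028  1.    -0.009]
 [ 0.955 -0.029 -0.295]
 [-0.296  0.    -0.955]]
tcp target [501.8 169.7 270.5] delta cm [-40.25 -28.02  13.39] rot [ 0.1815 -0.2611  1.2084] now tip [232.7 579.6 236. ] F [-0.5  0.5 -0.1] t 0.1
tcp target [501.8 169.7 169.5] delta cm [-40.25 -28.    23.49] rot [ 0.1815 -0.2611  1.2084] now tip [232.7 579.6 236. ] F [-0.5  0.5 -0.1] t 0.1
```

step_arm([
  {"translation": [-5, -3.5, 1.2], "rot": [0.023, -0.033, 0.151]},
  {"translation": [-10, -7, 2.9], "rot": [0.045, -0.065, 0.302]},
  {"translation": [-15.1, -10.5, 4.5], "rot": [0.068, -0.098, 0.453]},
  {"translation": [-20.1, -14, 6.2], "rot": [0.091, -0.131, 0.604]},
  {"translation": [-25.2, -17.5, 7.9], "rot": [0.113, -0.163, 0.755]},
  {"translation": [-30.2, -21, 9.7], "rot": [0.136, -0.196, 0.906]},
  {"translation": [-35.2, -24.5, 11.5], "rot": [0.159, -0.228, 1.057]},
  {"translation": [-40.2, -28, 13.4], "rot": [0.1815, -0.261, 1.208]},
], grip=100, squeeze=20)

```text
clock: 1.1
eef_pos: [498.0, 175.4, 272.6]
tcp_rot: [3.14, 0.3, 1.537]
contact_force: [0.7, 0.2, -0.5]
opening: 0.603
```

step_arm([
  {"translation": [0, 0, 0], "rot": [0, 0, 0]},
  {"translation": [0, 0, 0], "rot": [0, 0, 0]},
])

```text
clock: 1.35
eef_pos: [497.1, 177.1, 272.9]
tcp_rot: [-3.141, 0.298, 1.542]
contact_force: [-0.9, 1.7, 0.4]
opening: 0.606
```

```bash
cat > look.py <<'E'
import sys;from plan import *;from rig import imaging
import pickle
tag=sys.argv[1]
for n_ in ("top","scene"):
    f=imaging.grab_frame(n_); pickle.dump(f,open(f"pics/{n_}{tag}.pkl","wb"))
    cv2.imwrite(f"pics/{n_}{tag}.png",f["image"][:,:,::-1])
    if n_=="top":
        for z in (24.5,2): top_find(f,pinmask(f,(140,205,390,315)),z)
a=cv2.imread(f"pics/top{tag}.png")[190:330,130:400];b=cv2.imread(f"pics/scene{tag}.png")[100:310,190:460]
cv2.imwrite(f"pics/c{tag}.png",np.vstack([cv2.resize(a,(540,280)),cv2.resize(b,(405,315))[:, :] if 0 else cv2.copyMakeBorder(cv2.resize(b,(405,315)),0,0,0,135,0)]))
E
python3 look.py 1; python3 - <<'E'
from plan import *
pin=np.array([498.5,53.6,0.])
st=pin-n*(22.5+14+30)
delta(st+[0,0,110]); delta(st+[0,0,9])
print(readout.sense())
E
```

```text
px 280.1 262.5 15 73 world z 24.5 [498.7  53.4] [ 40.8 200.1] 87.98
px 347.5 263.0 76 7 world z 24.5 [ 495.  -129.3] [ 19.  208.7] 88.32
px 280.1 262.5 15 73 world z 2 [502.1  54.6] [ 41.5 203.8] 87.98
px 347.5 263.0 76 7 world z 2 [ 498.3 -131.4] [ 19.3 212.4] 88.32
tcp target [501.8 169.7 270.5] delta cm [-0.7   0.53  0.53] rot [ 0.0011 -0.0019  0.0018] now tip [495.6 128.7 112.9] F [ 0.1 -0.   0.3] t 1.45
tcp target [501.8 169.7 169.5] delta cm [ 2.27  0.52 10.18] rot [ 0.0011 -0.0019  0.0018] now tip [495.6 128.7 112.9] F [ 0.1 -0.   0.3] t 1.45
{'clock': 1.45, 'qpos': array([ 0.42615603,  0.40919612,  1.91205906, -0.3242436 ,  0.97853194,
        0.6563805 ]), 'qvel': array([ 0.00902446, -0.00515016, -0.00281381, -0.0020933 , -0.00043958,
        0.0007283 ]), 'joint_efforts': array([-9.17602312e-01, -5.46404529e+01, -2.48268539e+01, -1.16818808e+00,
        1.06777545e+00, -3.77391829e-03]), 'eef_pos': array([496.81185106, 178.04186788, 273.47993123]), 'tcp_rot': array([3.14102694, 0.2981078 , 1.54390325]), 'contact_force': array([ 0.08613646, -0.04091789,  0.34184586]), 'wrist_torque': array([0.14561501, 0.02055609, 0.01218775]), 'opening': 0.6009720509878137}
```

View pics/c1.png

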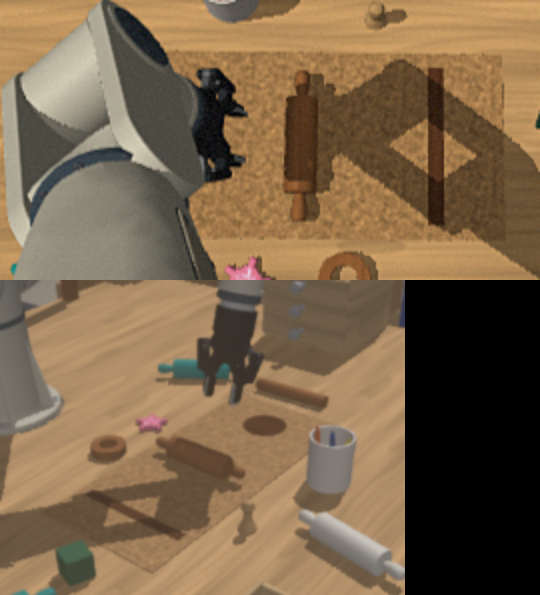

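step_arm([
  {"translation": [0.5, 0.2, 2.5], "rot": [0, 0, 0]},
  {"translation": [1, 0.4, 5], "rot": [0, 0, 0]},
  {"translation": [1.5, 0.5, 7], "rot": [0, 0, 0]},
  {"translation": [2, 0.5, 8.5], "rot": [0, 0, 0]},
  {"translation": [2.2, 0.5, 9.2], "rot": [0, 0, 0]},
  {"translation": [2.2, 0.5, 9.6], "rot": [0, 0, 0]},
  {"translation": [2.2, 0.5, 9.6], "rot": [0, 0, 0]},
])

```text
clock: 2.33
eef_pos: [502.1, 169.8, 175.2]
tcp_rot: [3.141, 0.299, 1.542]
contact_force: [-0.7, -0.3, -0.1]
opening: 0.608
```

```bash
python3 look.py 2; python3 - <<'E'
from plan import *
pin=np.array([498.5,53.6,0.])
st=pin-n*(22.5+14+30)
delta(st+[0,0,9])
import cv2
b=cv2.imread("pics/scene2.png")[130:270,240:430];cv2.imwrite("pics/d2.png",cv2.resize(b,None,fx=4,fy=4,interpolation=2))
E
```

```text
px 279.9 262.5 15 73 world z 24.5 [498.7  54.1] [ 41.8 200.2] 87.88
px 347.5 263.0 7 76 world z 24.5 [ 495.  -129.3] [ 19.  208.7] 88.32
px 279.9 262.5 15 73 world z 2 [502.1  55.3] [ 42.5 203.8] 87.88
px 347.5 263.0 7 76 world z 2 [ 498.3 -131.4] [ 19.4 212.4] 88.32
tcp target [501.8 169.7 169.5] delta cm [ 0.16 -0.04  0.57] rot [ 0.0011 -0.0015 -0.0001] now tip [501.  120.4  14.9] F [ 0.  -0.2  0.2] t 2.42
```

View pics/d2.png

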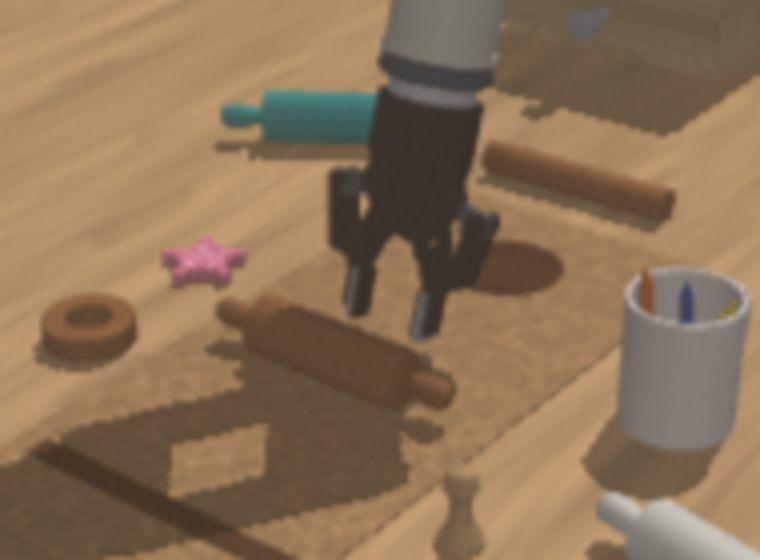

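step_arm([
  {"translation": [0.12, 0, 0.4], "rot": [0, 0, 0]},
  {"translation": [-0.83, 0, 0.7], "rot": [0, 0, 0]},
  {"translation": [-1.4, 0, 0.87], "rot": [0, 0, 0]},
  {"translation": [-1.79, 0, 0.99], "rot": [0, 0, 0]},
  {"translation": [-2.08, 0, 1.08], "rot": [0, 0, 0]},
  {"translation": [-2.37, 0, 1.17], "rot": [0, 0, 0]},
  {"translation": [-2.65, 0, 1.26], "rot": [0, 0, 0]},
  {"translation": [-2.94, 0, 1.35], "rot": [0, 0, 0]},
])

```text
clock: 3.42
eef_pos: [501.1, 137.6, 170.7]
tcp_rot: [3.141, 0.299, 1.542]
contact_force: [0.5, -1.5, -0.2]
opening: 0.608
```

```bash
python3 look.py 3; python3 - <<'E'
from plan import *
delta([500,100,10])
E
```

```text
px 151.3 269.1 9 60 world z 24.5 [485.3 400.2] [163.   24.9] 0.69
px 280.1 262.5 16 73 world z 24.5 [498.7  53.6] [ 42.5 200.2] 87.73
px 347.5 263.0 76 7 world z 24.5 [ 495.  -129.4] [ 19.2 208.6] 88.32
px 151.3 269.1 9 60 world z 2 [488.4 407.7] [166.   25.3] 0.69
px 280.1 262.5 16 73 world z 2 [502.1  54.8] [ 43.2 203.8] 87.73
px 347.5 263.0 76 7 world z 2 [ 498.3 -131.5] [ 19.5 212.4] 88.32
tcp target [501.4 149.6 170.5] delta cm [ 1.17  0.   -0.34] rot [ 0.0002 -0.0011  0.0001] now tip [499.7  88.   10.1] F [ 0.2 -0.2  0. ] t 3.52
```

View pics/c3.png

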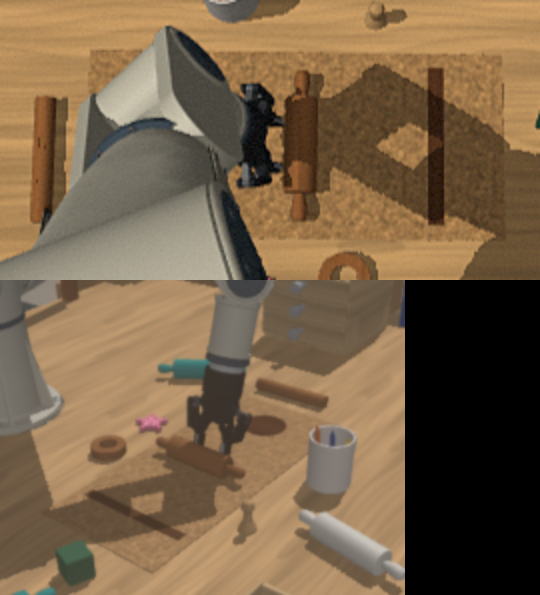

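step_arm([
  {"translation": [-0.29, 0, 0.09], "rot": [0, 0, 0]},
  {"translation": [-0.67, 0, 0.21], "rot": [0, 0, 0]},
  {"translation": [-1.15, 0, 0.36], "rot": [0, 0, 0]},
  {"translation": [-1.62, 0, 0.5], "rot": [0, 0, 0]},
  {"translation": [-2.1, 0, 0.65], "rot": [0, 0, 0]},
  {"translation": [-2.58, 0, 0.8], "rot": [0, 0, 0]},
  {"translation": [-2.96, 0, 0.92], "rot": [0, 0, 0]},
  {"translation": [-3.25, 0, 1.0], "rot": [0, 0, 0]},
])

```text
clock: 4.53
eef_pos: [500.1, 103.4, 170.7]
tcp_rot: [3.141, 0.299, 1.542]
contact_force: [-0.2, 0.3, -0.4]
opening: 0.611
```

```bash
python3 look.py 4; python3 - <<'E'
from plan import *
delta([500,100,10])
E
```

```text
px 151.4 269.5 9 61 world z 24.5 [483.9 400.1] [165.8  25.3] 0.79
px 291.5 262.5 73 15 world z 24.5 [498.3  22.8] [ 40.7 200. ] 89.43
px 347.7 263.0 76 7 world z 24.5 [ 495.  -129.7] [ 18.4 208.4] 89.41
px 151.4 269.5 9 61 world z 2 [487.  407.6] [168.8  25.7] 0.79
px 291.5 262.5 73 15 world z 2 [501.6  23.4] [ 41.4 203.6] 89.43
px 347.7 263.0 76 7 world z 2 [ 498.3 -131.8] [ 18.8 212.2] 89.41
tcp target [501.4 149.6 170.5] delta cm [ 4.42 -0.   -1.34] rot [ 0.0002 -0.0012 -0.0001] now tip [498.7  54.   10.2] F [ 0.5  0.1 -0.4] t 4.62
```

View pics/c4.png

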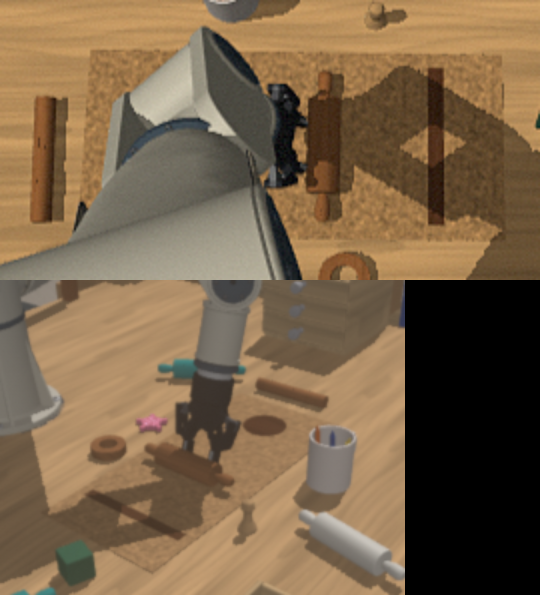

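step_arm([
  {"translation": [-0.38, 0, 0.12], "rot": [0, 0, 0]},
  {"translation": [-0.86, 0, 0.27], "rot": [0, 0, 0]},
  {"translation": [-1.34, 0, 0.41], "rot": [0, 0, 0]},
  {"translation": [-1.81, 0, 0.56], "rot": [0, 0, 0]},
  {"translation": [-2.29, 0, 0.71], "rot": [0, 0, 0]},
  {"translation": [-2.77, 0, 0.86], "rot": [0, 0, 0]},
  {"translation": [-3.25, 0, 1.0], "rot": [0, 0, 0]},
  {"translation": [-3.72, 0, 1.15], "rot": [0, 0, 0]},
])

```text
clock: 5.62
eef_pos: [499.0, 64.4, 170.7]
tcp_rot: [3.141, 0.299, 1.542]
contact_force: [0.4, 0.2, -0.6]
opening: 0.61
```

step_arm([
  {"translation": [-0.48, 0, 0.15], "rot": [0, 0, 0]},
  {"translation": [-0.96, 0, 0.3], "rot": [0, 0, 0]},
  {"translation": [-1.43, 0, 0.44], "rot": [0, 0, 0]},
  {"translation": [-1.91, 0, 0.59], "rot": [0, 0, 0]},
  {"translation": [-2.39, 0, 0.74], "rot": [0, 0, 0]},
  {"translation": [-2.77, 0, 0.86], "rot": [0, 0, 0]},
  {"translation": [-3.06, 0, 0.95], "rot": [0, 0, 0]},
  {"translation": [-3.25, 0, 1.0], "rot": [0, 0, 0]},
])

```text
clock: 6.62
eef_pos: [498.1, 30.6, 170.7]
tcp_rot: [3.141, 0.299, 1.542]
contact_force: [-0.1, -0.3, 0.2]
opening: 0.604
```

```bash
python3 look.py 5; python3 - <<'E'
from plan import *
delta([500,100,10])
E
```

```text
px 203.5 260.5 29 27 world z 24.5 [505.6 261.1] [73.1 79.4] 89.26
px 151.1 269.0 9 60 world z 24.5 [485.1 400.9] [163.5  24.6] 0.98
px 318.5 263.0 74 15 world z 24.5 [496.  -50.7] [ 41.1 202.8] 89.14
px 347.5 263.0 76 7 world z 24.5 [ 495.  -129.4] [ 19.2 208.7] 88.32
px 203.5 260.5 29 27 world z 2 [509.1 266.1] [74.4 80.8] 89.26
px 151.1 269.0 9 60 world z 2 [488.2 408.4] [166.4  25.1] 0.98
px 318.5 263.0 74 15 world z 2 [499.3 -51.4] [ 41.9 206.4] 89.14
px 347.5 263.0 76 7 world z 2 [ 498.3 -131.5] [ 19.6 212.4] 88.32
tcp target [501.4 149.6 170.5] delta cm [11.38 -0.   -3.48] rot [ 0.0003 -0.0012  0.    ] now tip [496.7 -18.8  10.1] F [ 0.  -0.2  0.9] t 6.72
```

View pics/c5.png

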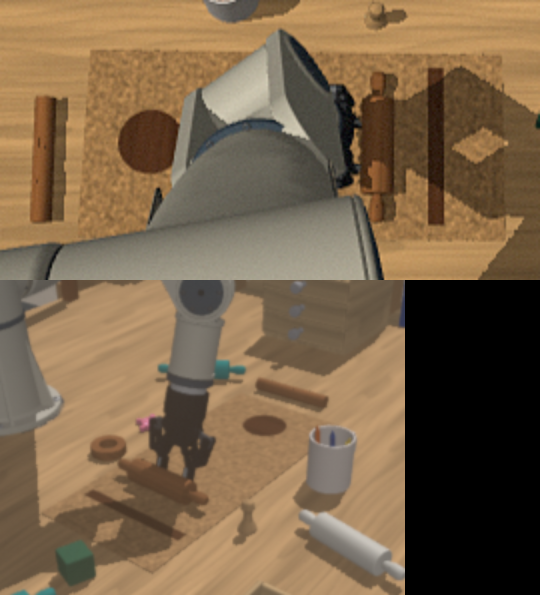

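step_arm([
  {"translation": [-0.38, 0, 0.12], "rot": [0, 0, 0]},
  {"translation": [-0.86, 0, 0.27], "rot": [0, 0, 0]},
  {"translation": [-1.34, 0, 0.41], "rot": [0, 0, 0]},
  {"translation": [-1.81, 0, 0.56], "rot": [0, 0, 0]},
  {"translation": [-2.29, 0, 0.71], "rot": [0, 0, 0]},
  {"translation": [-2.77, 0, 0.86], "rot": [0, 0, 0]},
  {"translation": [-3.25, 0, 1.0], "rot": [0, 0, 0]},
  {"translation": [-3.72, 0, 1.15], "rot": [0, 0, 0]},
])

```text
clock: 7.72
eef_pos: [497.0, -8.5, 170.7]
tcp_rot: [3.141, 0.299, 1.542]
contact_force: [-0.6, 0.8, 0.3]
opening: 0.61
```

step_arm([
  {"translation": [-0.38, 0, 0.12], "rot": [0, 0, 0]},
  {"translation": [-0.76, 0, 0.24], "rot": [0, 0, 0]},
  {"translation": [-1.15, 0, 0.36], "rot": [0, 0, 0]},
  {"translation": [-1.43, 0, 0.44], "rot": [0, 0, 0]},
  {"translation": [-1.72, 0, 0.53], "rot": [0, 0, 0]},
  {"translation": [-1.91, 0, 0.59], "rot": [0, 0, 0]},
  {"translation": [-2.1, 0, 0.65], "rot": [0, 0, 0]},
  {"translation": [-2.2, 0, 0.68], "rot": [0, 0, 0]},
])

```text
clock: 8.72
eef_pos: [496.3, -31.2, 170.6]
tcp_rot: [3.141, 0.299, 1.542]
contact_force: [0.1, -0.1, 0.5]
opening: 0.608
```

```bash
python3 look.py 6; python3 - <<'E'
from plan import *
delta([500,100,10])
E
```

```text
px 205.0 260.5 29 30 world z 24.5 [505.5 256.8] [81.7 79.4] 89.26
px 151.5 269.0 9 60 world z 24.5 [485.3 400. ] [163.   25.4] 0.8
px 342.0 258.5 67 18 world z 24.5 [ 507.3 -114.9] [ 48.6 185. ] 88.15
px 205.0 260.5 29 30 world z 2 [509.1 261.7] [83.2 80.8] 89.26
px 151.5 269.0 9 60 world z 2 [488.5 407.5] [166.   25.9] 0.8
px 342.0 258.5 67 18 world z 2 [ 510.9 -116.7] [ 49.5 188.4] 88.15
tcp target [501.4 149.6 170.5] delta cm [17.29 -0.   -5.31] rot [ 0.0004 -0.0012  0.0002] now tip [494.9 -80.6  10.1] F [ 0.3 -0.3 -0.3] t 8.82
```

View pics/c6.png

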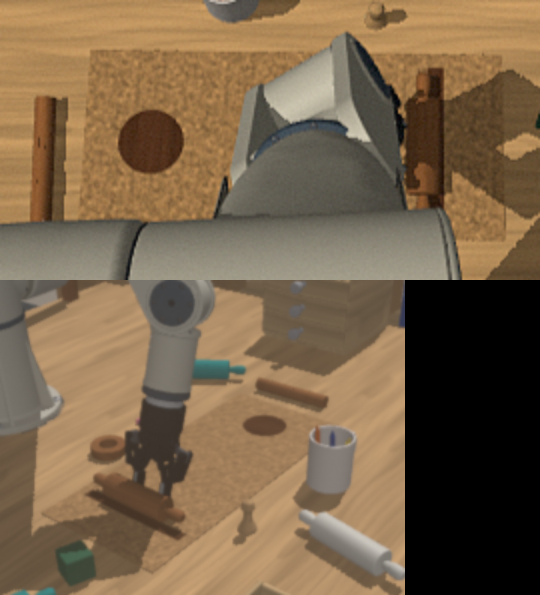

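step_arm([
  {"translation": [-0.29, 0, 0.09], "rot": [0, 0, 0]},
  {"translation": [-0.57, 0, 0.18], "rot": [0, 0, 0]},
  {"translation": [-0.86, 0, 0.27], "rot": [0, 0, 0]},
  {"translation": [-1.15, 0, 0.36], "rot": [0, 0, 0]},
  {"translation": [-1.39, 0, 0.43], "rot": [0, 0, 0]},
  {"translation": [-1.58, 0, 0.49], "rot": [0, 0, 0]},
  {"translation": [-1.72, 0, 0.53], "rot": [0, 0, 0]},
  {"translation": [-1.8, 0, 0.56], "rot": [0, 0, 0]},
])

```text
clock: 9.82
eef_pos: [495.8, -50.1, 170.6]
tcp_rot: [3.141, 0.299, 1.542]
contact_force: [0.5, 0.0, -0.3]
opening: 0.608
```

step_arm([
  {"translation": [0, 0, 0], "rot": [0, 0, 0]},
  {"translation": [0.4, 0, -0.12], "rot": [0, 0, 0]},
  {"translation": [1.2, 0, -0.4], "rot": [0, 0, 0]},
  {"translation": [2.9, 0, -0.9], "rot": [0, 0, 0]},
  {"translation": [5.7, 0, -1.8], "rot": [0, 0, 0]},
  {"translation": [9.5, 0, -3], "rot": [0, 0, 0]},
  {"translation": [13.5, 0, -5.5], "rot": [0, 0, 0]},
  {"translation": [16, 0, -9], "rot": [0, 0, 0]},
])

```text
clock: 10.82
eef_pos: [500.1, 132.1, 209.2]
tcp_rot: [-3.14, 0.299, 1.544]
contact_force: [-0.2, -0.5, 0.3]
opening: 0.607
```

step_arm([
  {"translation": [1, 0, -2], "rot": [0, 0, 0]},
  {"translation": [1.5, 0, -3], "rot": [0, 0, 0]},
  {"translation": [1.5, 0, -3], "rot": [0, 0, 0]},
])

```text
clock: 11.2
eef_pos: [501.4, 153.2, 233.9]
tcp_rot: [3.141, 0.298, 1.543]
contact_force: [-0.5, -0.4, -0.7]
opening: 0.606
```

```bash
python3 look.py 7; python3 - <<'E'
from plan import *
delta([500,100,10])
E
```

```text
px 347.5 263.0 76 15 world z 24.5 [ 495.  -129.4] [ 40.5 208.7] 88.05
px 347.5 263.0 76 15 world z 2 [ 498.3 -131.5] [ 41.3 212.5] 88.05
tcp target [501.4 149.6 170.5] delta cm [1.61 0.04 6.06] rot [-0.0005 -0.0007  0.0003] now tip [499.6 102.6  72.6] F [ 0.7 -0.2 -0.4] t 11.3
```

View pics/c7.png

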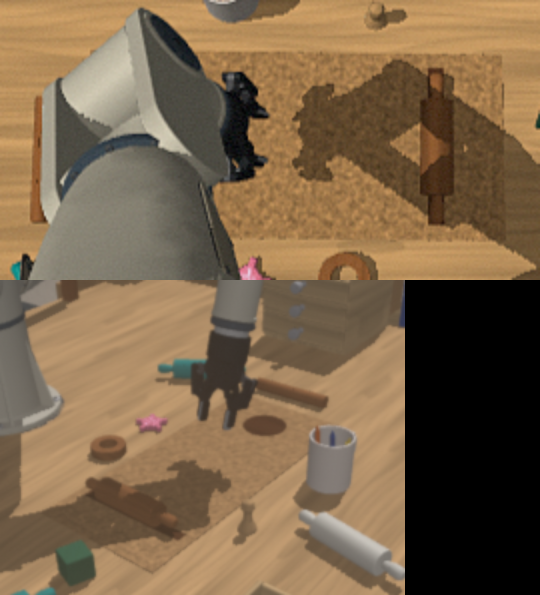

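```bash
python3 - <<'E'
from h import *;import pickle
t=[]
for k,c in ((3,280),(4,291),(5,318),(7,347)):
    im=pickle.load(open(f"pics/top{k}.pkl","rb"))["image"][:,:,::-1]
    a=cv2.resize(im[222:304,c-14:c+16],None,fx=6,fy=6,interpolation=cv2.INTER_CUBIC)
    t.append(cv2.convertScaleAbs(a,alpha=1.6))
cv2.imwrite("pics/e.png",np.hstack(t))
f=pickle.load(open("pics/top7.pkl","rb"))
# barrel edges per row
h=pinmask(f,(320,205,380,315))
for r in (246,255,265,275):
    x=np.where(h[r])[0]; print(r,x.min(),x.max(),ray(f,((x.min()+x.max())/2,r),24.5).round(1))
E
```

```text
246 341 355 [ 540.2 -132.1   24.5]
255 341 355 [ 515.3 -131.3   24.5]
265 341 355 [ 487.8 -130.4   24.5]
275 341 355 [ 460.5 -129.6   24.5]
```

View pics/e.png

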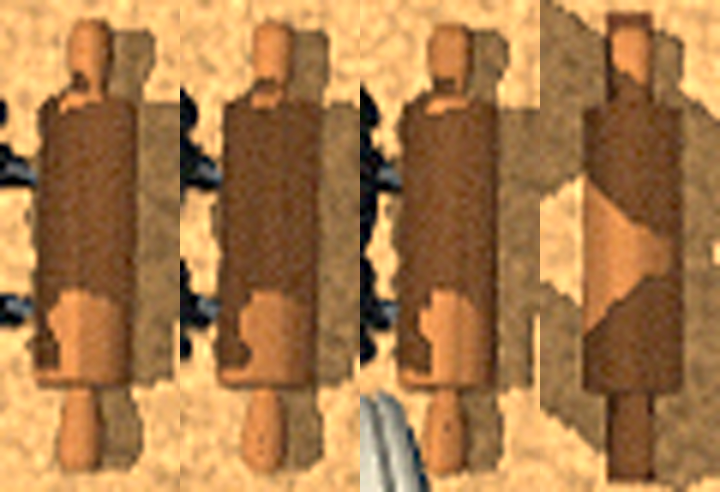

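```bash
python3 - <<'E'
from h import *;import pickle
t=[]
for k,c in ((0,281),(3,281),(4,292),(5,319),(7,347)):
    im=pickle.load(open(f"pics/top{k}.pkl","rb"))["image"][:,:,::-1]
    a=cv2.resize(im[266:304,c-11:c+10],None,fx=7,fy=14,interpolation=cv2.INTER_NEAREST)
    t.append(cv2.convertScaleAbs(a,alpha=2.2 if k==7 else 1.5))
cv2.imwrite("pics/e2.png",np.hstack(t))
E
```

```text
(no output)
```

View pics/e2.png

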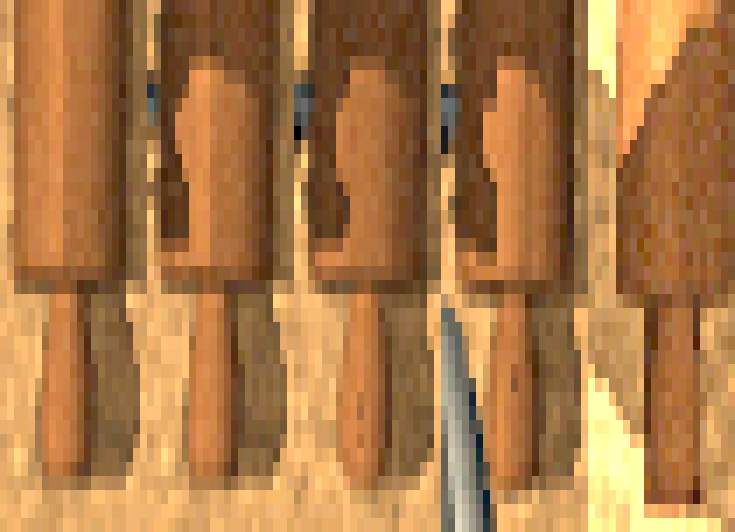

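The grain on the handle and barrel differs from stop to stop: the streak in the first two frames is gone at stop 4 and dark flecks appear at stop 5. So the pin turned as it moved. It now rests over the bar with the gripper well clear, so I'm handing in.

```bash
python3 - <<'E'
from h import *
from rig import ticket,imaging
f=imaging.grab_frame("top"); top_find(f,pinmask(f,(140,205,390,315)),24.5)
print(ticket.sign_off())
E
```

```text
px 348.2 263.0 16 76 world z 24.5 [ 494.9 -131.2] [ 42.6 209. ] 86.74
the job is handed in; nothing more can be done
None
```

I rolled the brown pin about 185 mm along the cork onto the bar mark and handed the job in at about 11.4 s. I pushed it from behind at 40 mm/s or less, using the sides of the two half-open fingertips, then backed the gripper well clear.

**Position:** in the last camera checks the pin's axle was at y ≈ -131 mm, against about -131.5 mm for the bar. It was within a few millimetres of centre along the bar and within about 2° of parallel. The mask merges pin and bar there, so I also checked the barrel edges on their own, and they gave the same result.

**Rolling:** I judged this from the wood grain changing between stops and from the distance covered, which is about 1.3 turns. I did not measure the angle directly.

**Force and dowel:** wrist force readings stayed within noise, at 2 N or less throughout. The dowel was unmoved in every frame I measured. The arm partly hid it in the last pictures, but the gripper was never near it.

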